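# Cover the four parts pots before the bench is brushed down

### The arm

A 6-joint arm with a two-finger parallel gripper is mounted at the origin on a cart in front of the work surface, level with it; the furniture and walls round the work are solid. World frame = base frame: x ahead of the robot, y to its left, z up, the work surface at z = 0. Lengths are in m, angles in rad, forces in N, time in s.
With the tool pointing down it reaches from about 0.375 to 0.9 m from the base axis. Payload 3.1 kg.
Tool frame: the origin (TCP) lies between the finger pads; the fingertips stand robot.tip_extent ahead of it and the grasp point (between the pads) lies 3 mm ahead of it (robot.tip_extent is the distance from the TCP to the fingertips, in m); z points along the fingers, x is the direction in which the jaws open and shut, and the axes are right-handed (so a half turn about z gives the same grasp; the last joint's range is limited). The gripper opens to 87 mm and grips with 3 to 60 N. Pads are 19 mm wide; open, the fingers measure 117 mm over their backs; the gripper's body (75 mm by 190 mm) begins 51 mm behind the grasp point.
Start: joints at [-1.31, 0.527, 1.433, -0, 1.181, -0.178], TCP at [0.266, -0.566, 0.245] pointing down, gripper open.
Joint ranges: [-3.08, 3.08], [-0.75, 2.2], [0.22, 2.44], [-1.43, 4.57], [0, 2.65], [-2.85, 2.85]. Speed limits (rad/s): [2.79, 2.79, 3.14, 3.14, 3.14, 3.14].

### API

Orientations are given as a unit quaternion [x, y, z, w].
In Python, from rig import robot, cams gives the robot as it stands.
- The arm moves only by the tool carry_out, never from a script. Its argument "steps" is a list of rows, each a list of 3 entries, a list of its own where there are three numbers: the shift along the world's x, y, z in cm, then the turn about the world's z in degrees, then the closure, from 0 (fully open) to 1 (shut). In form: [[[dx, dy, dz], spin, fingers], ...]. A call has 1 to 10 rows; each row shifts and turns the pose as measured when the row begins; what a row does not reach is not made up. A row lasts 1/10 s, in which the tool goes at most 50 mm and 8.59 degrees, less where a joint would pass 70% of its speed; a pose out of reach is approached as far as the arm can. A call with a gripper value outside its range is refused whole. The fingers move at their own pace and stop on an object; "squeeze" is the grip in N (left out, the last holds). Time passes only in rows, so rows that do not move let the fingers close. It gives the time, the measured TCP pose, the force and the opening at its end, in the units of the state.
- robot.get_obs(): the state, without advancing time (a new reading comes with each control period).
- cams.camera(name): name is "scene" or "top"; returns a dict with "pixels" (480x640x3 uint8, red, green, blue), "fx", "fy", "cx", "cy" (pixels), "eye" and "rotation" of the camera in the world. Camera axes: x right, y up, looking along -z (the intrinsics and any distortion apply to the point x, -y, -z); pixel columns grow to the right and rows downward; lengths in m; the calibration is good to about 2 mm. A picture is of the moment at which its call begins. There is no depth.
- robot.hand_in(): hands the job in, once; it reports no verdict.
The state is a dict: "time": time; "q": joint angles; "joint_velocities": joint speeds; "joint_torque": joint torques, N m; "position": TCP position; "tool_rot": TCP orientation; "ft_force": force on the tool from outside, world axes, zero at the start; "moment": the same for the moment, N m; "grip_width": finger opening in m.
Only numpy, scipy, OpenCV 4.12 (cv2) and the standard library are available. Lean on these libraries where they do the work, as an engineer would, in place of code of your own. Each camera call takes 0.05 s, during which the arm holds its last target. There are 200 camera calls.

### The job

Cover the four open steel parts pots before I brush the bench down: put on each the loose lid of its own size, knob up, with the step down inside the rim and the flange resting flat all round. The pots stay standing where they are, and the closed white pot and the cork are not to be disturbed.

Things in the scene. Friction and masses are not known exactly. Their poses are not given: they have to be found in the camera images.
- tiny_pot: the smallest of the four open, round steel pots, loose, upright, with small brass screws in it: mouth 30 mm across inside, 35 mm outside, wall 2.5 mm, rim 26 mm above its underside, straight inside. Origin: centre of the underside, z up along its axis.
- small_pot: the second smallest of the four open, round steel pots, loose, upright, with thin steel springs in it: mouth 43 mm across inside, 48 mm outside, wall 2.5 mm, rim 32 mm above its underside, straight inside. Origin: centre of the underside, z up along its axis.
- medium_pot: the second largest of the four open, round steel pots, loose, upright, with cork discs in it: mouth 56 mm across inside, 61 mm outside, wall 2.5 mm, rim 38 mm above its underside, straight inside. Origin: centre of the underside, z up along its axis.
- large_pot: the largest of the four open, round steel pots, loose, upright, with white felt discs in it: mouth 69 mm across inside, 74 mm outside, wall 2.5 mm, rim 44 mm above its underside, straight inside. Origin: centre of the underside, z up along its axis.
- tiny_lid: the smallest of four loose round steel lids, knob up; fits tiny_pot. From below: step 20 mm across, 6 high, foot bevelled 2 (goes inside the mouth, 5 mm play all round); flange 40 mm across, 4 thick (rests on the rim); black upright knob 16 mm across, 20 high, to grip from above. Origin: centre of the step's underside, knob top at 30 mm, z up. Seated, it is 20 mm above the pot's origin.
- small_lid: the second smallest of four loose round steel lids, knob up; fits small_pot. From below: step 33 mm across, 6 high, foot bevelled 2 (goes inside the mouth, 5 mm play all round); flange 53 mm across, 4 thick (rests on the rim); black upright knob 16 mm across, 20 high, to grip from above. Origin: centre of the step's underside, knob top at 30 mm, z up. Seated, it is 26 mm above the pot's origin.
- medium_lid: the second largest of four loose round steel lids, knob up; fits medium_pot. From below: step 46 mm across, 6 high, foot bevelled 2 (goes inside the mouth, 5 mm play all round); flange 66 mm across, 4 thick (rests on the rim); black upright knob 16 mm across, 20 high, to grip from above. Origin: centre of the step's underside, knob top at 30 mm, z up. Seated, it is 32 mm above the pot's origin.
- large_lid: the largest of four loose round steel lids, knob up; fits large_pot. From below: step 59 mm across, 6 high, foot bevelled 2 (goes inside the mouth, 5 mm play all round); flange 79 mm across, 4 thick (rests on the rim); black upright knob 16 mm across, 20 high, to grip from above. Origin: centre of the step's underside, knob top at 30 mm, z up. Seated, it is 38 mm above the pot's origin.
- wax_pot: bystander: small white plastic pot, already closed with its own white lid, 48 mm across, 39 mm high, loose. Origin: centre of the underside.
- cork: bystander: plain brown cork bung standing on end, 28 mm across, 18 mm high, loose. Origin: centre of the underside.

How it is judged:
At the end, for the whole second after the job is handed in: Each of the four lids sits on the pot of its own size: centred within 8 mm, its flange down on the rim (height right within 2 mm), level within 0.06 rad (3.5 degrees), at rest and let go; all four pots upright and within 30 mm of where they stood (horizontal distance between tiny_lid and tiny_pot below 0.008 m and z of tiny_lid in the frame of tiny_pot between 0.0175 and 0.022 m and angle between each of tiny_lid, tiny_pot, small_lid, small_pot, medium_lid, medium_pot, large_lid, large_pot's own z axis and vertical below 0.06 rad and linear speed of each of tiny_lid, tiny_pot, small_lid, small_pot, medium_lid, medium_pot, large_lid, large_pot below 0.02 m/s and distance of each of tiny_pot, small_pot, medium_pot, large_pot from where it was at the start of the episode below 0.03 m and horizontal distance between small_lid and small_pot below 0.008 m and z of small_lid in the frame of small_pot between 0.0235 and 0.028 m and horizontal distance between medium_lid and medium_pot below 0.008 m and z of medium_lid in the frame of medium_pot between 0.0295 and 0.034 m and horizontal distance between large_lid and large_pot below 0.008 m and z of large_lid in the frame of large_pot between 0.0355 and 0.04 m); the robot touches nothing.
It fails at once if a steel pot is tipped or pushed more than 3 cm from its place (angle between any of tiny_pot, small_pot, medium_pot, large_pot's own z axis and vertical above 0.5 rad or distance of any of tiny_pot, small_pot, medium_pot, large_pot from where it was at the start of the episode above 0.03 m).
It fails at once if the closed white pot or the cork is tipped or pushed more than 3 cm from its place (angle between any of wax_pot, cork's own z axis and vertical above 0.5 rad or distance of any of wax_pot, cork from where it was at the start of the episode above 0.03 m).
It also fails if it takes over 88 s, if anything falls off the work surface, if the arm or the gripper's body presses on something with over 40 N, if the wrist force passes 120 N, or if a joint passes its speed limit or range.

## Working session

There is one attempt and no reset: what is moved stays moved. The work goes in short steps, Python scripts to look and compute and a tool call to move; the robot and the scene stay as the last step left them, time stands still between calls to the robot, and variables do not carry over. Pictures are saved under pics/ and viewed, about 12 in all and at most 16, crops included, and the job is handed in when it is done.

Besides the shell and the picture viewer there is one more tool, called after ">>>" by a JSON object that holds its "name" and its "arguments". carry_out: Moves the arm, as the interface text tells. Its arguments: {"type":"object","properties":{"steps":{"type":"array"},"squeeze":{"type":"number"}},"required":["steps"]}

```bash
ls; mkdir -p pics; python3 - <<'E'
from rig import robot, cams
import cv2
print(robot.tip_extent); o=robot.get_obs(); print(o['time'],o['position'],o['tool_rot'],o['grip_width'])
for n in("scene","top"):
    c=cams.camera(n); print({k:v for k,v in c.items() if k!='pixels'})
    cv2.imwrite(f'pics/{n}0.png',c['pixels'][:,:,::-1])
E
```

```text
pics
0.022
0.0 [ 0.26539404 -0.56511731  0.24359423] [ 8.44059074e-01 -5.36249170e-01 -7.74734582e-04 -7.11649141e-04] 0.08687323865843262
{'fx': 472.16083706298053, 'fy': 472.16083706298053, 'cx': 319.0227525988594, 'cy': 234.18201857155097, 'eye': array([-0.18931141, -0.64309665,  0.45092758]), 'rotation': array([ 0.47595625, -0.22873495, -0.37388687,  0.76246611])}
{'fx': 480.7569477846029, 'fy': 480.7569477846029, 'cx': 311.02305919633227, 'cy': 241.0135746044881, 'eye': array([ 0.37640884, -0.16064585,  0.87533977]), 'rotation': array([ 0.04484642, -0.03808115, -0.70289048,  0.70886078])}
```

View pics/top0.png

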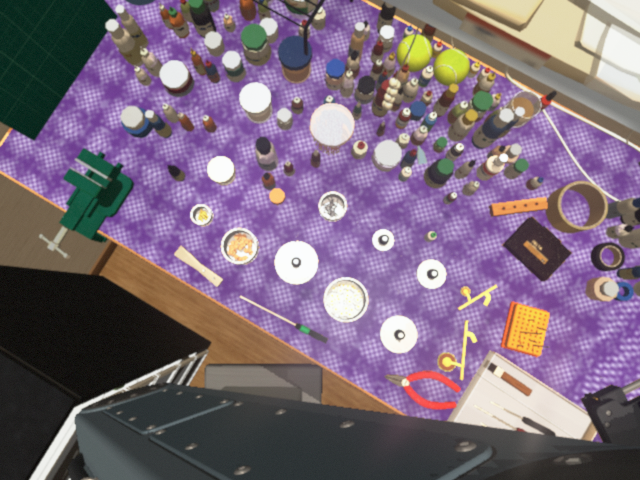

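View pics/scene0.png

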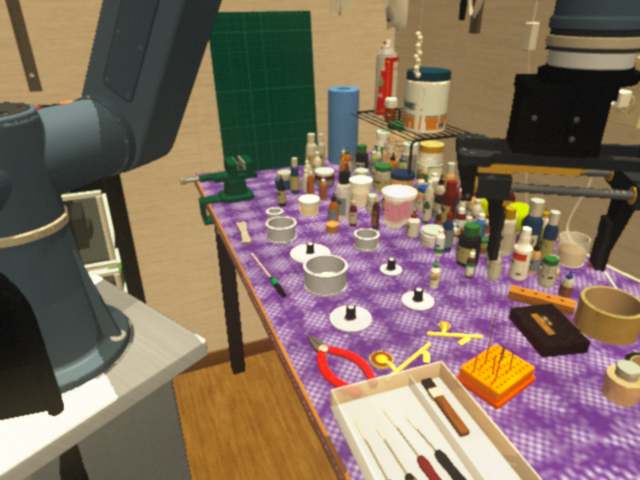

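The top view shows:
- **Pots:** tiny (202,215), medium (239,246), small (333,206), large (346,300).
- **Lids:** large (296,262), tiny (383,240), small (431,274), medium (399,334).
- **Bystanders:** wax pot (221,170), cork (277,196).

The scene view agrees with this. Next I'll measure positions.

```bash
cat > h.py <<'E'
from rig import robot, cams
import cv2, numpy as np
from scipy.spatial.transform import Rotation as R
from scipy.optimize import least_squares
def ray(c,p,z):
    p=np.atleast_2d(p).astype(float)
    d=np.c_[(p[:,0]-c['cx'])/c['fx'],-(p[:,1]-c['cy'])/c['fy'],-np.ones(len(p))]
    d=R.from_quat(c['rotation']).apply(d); e=c['eye']
    return e+d*((z-e[2])/d[:,2])[:,None]
def proj(c,P):
    v=R.from_quat(c['rotation']).inv().apply(np.atleast_2d(P)-c['eye'])
    return np.c_[c['cx']-c['fx']*v[:,0]/v[:,2],c['cy']+c['fy']*v[:,1]/v[:,2]]
def fit(P,r):  # circle of known radius, robust
    f=lambda x:np.hypot(*(P-x[:2]).T)-x[2]
    a=least_squares(f,[*P.mean(0),r],loss='soft_l1',f_scale=.001).x
    (x,y),m=cv2.minEnclosingCircle(P.astype(np.float32)); return a,(x,y,m)
def blob(c,seed,half):
    im=c['pixels']; x,y=seed; hsv=cv2.cvtColor(im,cv2.COLOR_RGB2HSV)
    m=((hsv[:,:,1]<60)&(hsv[:,:,2]>110)).astype(np.uint8)
    w=np.zeros_like(m); w[y-half:y+half,x-half:x+half]=1; m*=w
    cs,_=cv2.findContours(m,cv2.RETR_EXTERNAL,cv2.CHAIN_APPROX_NONE)
    return cv2.convexHull(max(cs,key=cv2.contourArea))[:,0]
def dense(h):
    m=np.vstack([np.linspace(a,b,20,endpoint=False) for a,b in zip(h,np.roll(h,-1,0))]);return m
E
python3 - <<'E'
from h import *
c=cams.camera('top'); im=c['pixels'][:,:,::-1].copy()
T=dict(tiny_pot=((202,215),.026,17.5,16),small_pot=((333,206),.032,24,22),medium_pot=((239,246),.038,30.5,26),large_pot=((346,300),.044,37,30),
tiny_lid=((383,240),.01,20,16),small_lid=((431,274),.01,26.5,22),medium_lid=((399,334),.01,33,26),large_lid=((296,262),.01,39.5,28))
for n,(s,z,r,h) in T.items():
    H=blob(c,s,h); P=ray(c,dense(H),z)[:,:2]; a,b=fit(P,r/1e3)
    print(n,np.round(np.array(a)*1e3,1),np.round(np.array(b)*1e3,1),'want r',r)
    cv2.polylines(im,[H],True,(0,0,255),1)
for n,s,z in(('wax',(221,170),.039),('cork',(277,196),.018)): print(n,ray(c,s,z).round(3))
d=np.diff(ray(c,[[300,250],[310,250],[300,260]],0),axis=0);print('px dirs',d)
cv2.imwrite('pics/a.png',cv2.resize(im[130:370,160:480],(800,600)))
E
```

```text
tiny_pot [523.1  44.7  21.3] [522.9  44.5  22.6] want r 17.5
small_pot [ 539.2 -189.5   27.1] [ 538.9 -189.2   28.3] want r 24
medium_pot [465.7 -26.7  34.5] [468.3 -25.8  38. ] want r 30.5
large_pot [ 373.4 -212.2   40.3] [ 369.1 -210.1   45.3] want r 37
tiny_lid [ 482.1 -282.6   21.1] [ 483.4 -283.8   23.6] want r 20
small_lid [ 422.1 -366.6   28.1] [ 423.2 -366.4   30. ] want r 26.5
medium_lid [ 315.1 -308.    34.5] [ 318.7 -307.7   38.3] want r 33
large_lid [ 439.8 -125.2   40.2] [ 440.5 -127.    42.4] want r 39.5
wax [[0.601 0.01  0.039]]
cork [[ 0.559 -0.089  0.018]]
px dirs [[ 0.0001481  -0.01829846  0.        ]
 [-0.01848628  0.01808433  0.        ]]
```

View pics/a.png

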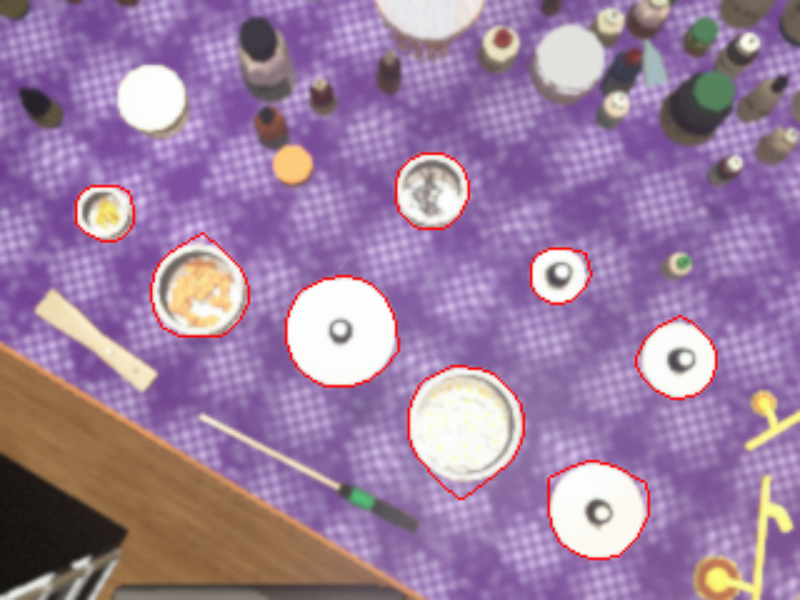

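```bash
cat >> h.py <<'E'
T=dict(tiny_pot=((202,215),.026,17.5,16),small_pot=((333,206),.032,24,22),medium_pot=((239,246),.038,30.5,26),large_pot=((346,300),.044,37,30),
tiny_lid=((383,240),.01,20,16),small_lid=((431,274),.01,26.5,22),medium_lid=((399,334),.01,33,26),large_lid=((296,262),.01,39.5,30))
def blob2(c,seed,h,th=185,k=13):
    x,y=seed; g=c['pixels'][y-h:y+h,x-h:x+h,1]; S=6
    g=cv2.resize(g,None,fx=S,fy=S,interpolation=cv2.INTER_CUBIC)
    m=(g>th).astype(np.uint8)
    m=cv2.morphologyEx(m,cv2.MORPH_OPEN,cv2.getStructuringElement(2,(k,k)))
    cs,_=cv2.findContours(m,cv2.RETR_EXTERNAL,cv2.CHAIN_APPROX_NONE)
    H=cv2.convexHull(max(cs,key=lambda q:len(q)))[:,0]
    return (H+.5)/S-.5+np.array([x-h,y-h])
E
python3 - <<'E'
from h import *
c=cams.camera('top'); im=cv2.resize(c['pixels'][130:370,160:480,::-1],(800,600),interpolation=2)
for n,(s,z,r,h) in T.items():
  for th in (170,200):
    H=blob2(c,s,h,th,5); P=ray(c,dense(H),z)[:,:2]; a,b=fit(P,r/1e3)
    print(n,th,np.round(np.array(a)*1e3,1),np.round(np.array(b)*1e3,1),'want r',r)
    if th==200: cv2.polylines(im,[np.int32((H-[160,130]+.5)*2.5)],True,(0,0,255),1)
cv2.imwrite('pics/b.png',im)
E
```

```text
tiny_pot 170 [524.6  44.7  21.1] [525.9  45.2  22.3] want r 17.5
tiny_pot 200 [524.1  46.7  19.2] [523.7  45.9  20.5] want r 17.5
small_pot 170 [ 539.7 -189.5   26.8] [ 539.3 -189.    28.1] want r 24
small_pot 200 [ 540.4 -189.6   25.7] [ 539.8 -189.1   26.8] want r 24
medium_pot 170 [467.  -25.4  33.2] [469.9 -22.7  37.2] want r 30.5
medium_pot 200 [466.7 -25.1  32.2] [466.7 -25.8  33.2] want r 30.5
large_pot 170 [ 374.5 -212.4   39.2] [ 374.5 -212.3   40. ] want r 37
large_pot 200 [ 374.5 -212.4   38.6] [ 374.4 -212.5   39. ] want r 37
tiny_lid 170 [ 482.1 -282.1   20.6] [ 482.  -282.3   21. ] want r 20
tiny_lid 200 [ 482.  -281.9   19.9] [ 482.  -282.1   20.3] want r 20
small_lid 170 [ 421.5 -367.5   27.3] [ 422.  -366.5   28.8] want r 26.5
small_lid 200 [ 421.4 -367.8   26.5] [ 421.2 -367.7   27. ] want r 26.5
medium_lid 170 [ 314.5 -308.1   33.8] [ 314.9 -309.2   35.1] want r 33
medium_lid 200 [ 314.5 -308.    33. ] [ 314.6 -308.4   33.6] want r 33
large_lid 170 [ 440.1 -125.    40.1] [ 440.3 -125.1   40.6] want r 39.5
large_lid 200 [ 440.1 -125.    39.5] [ 440.2 -125.    39.9] want r 39.5
```

View pics/b.png

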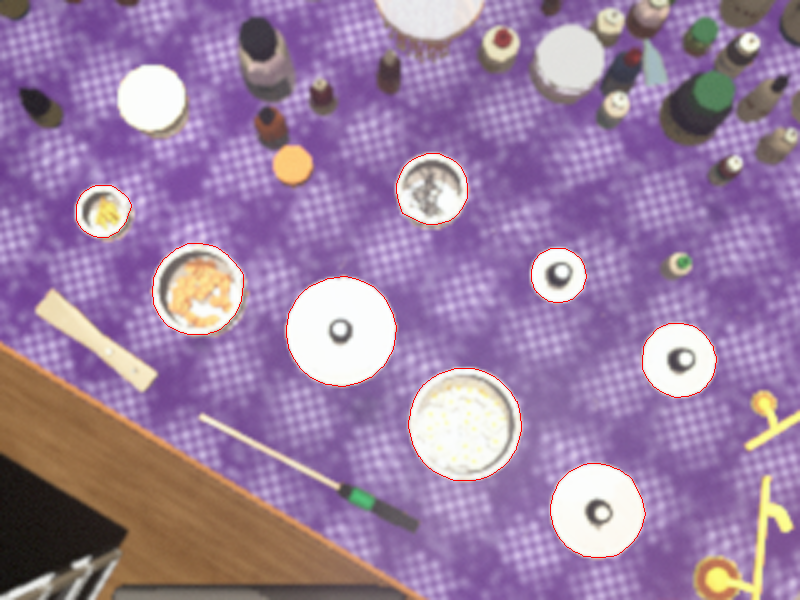

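```bash
cat >> h.py <<'E'
def pot(c,n,th=200,seed=None):
    s,z,r,h=T[n]; P=ray(c,dense(blob2(c,seed or s,h,th,5)),z)[:,:2]; r/=1e3
    u=P.mean(0)-c['eye'][:2]; u/=np.linalg.norm(u); Q=P[(P-P.mean(0))@u>-.2*r]
    s=least_squares(lambda x:np.hypot(*(Q-x).T)-r,P.mean(0),loss='soft_l1',f_scale=.0005)
    return s.x,np.abs(s.fun).max()
E
python3 - <<'E'
from h import *
c=cams.camera('top')
for n in list(T)[:4]:
  for th in(190,200,210,220): 
    x,f=pot(c,n,th); print(n,th,(x*1e3).round(1))
E
```

```text
tiny_pot 190 [524.6  48.9]
tiny_pot 200 [524.6  48.6]
tiny_pot 210 [524.4  48.4]
tiny_pot 220 [524.5  48.2]
small_pot 190 [ 542.9 -190.2]
small_pot 200 [ 542.6 -190. ]
small_pot 210 [ 542.4 -190. ]
small_pot 220 [ 542.  -189.7]
medium_pot 190 [468.6 -24. ]
medium_pot 200 [468.2 -23.9]
medium_pot 210 [467.7 -23.8]
medium_pot 220 [467.3 -24. ]
large_pot 190 [ 374.5 -214.6]
large_pot 200 [ 374.4 -214.3]
large_pot 210 [ 374.4 -214.1]
large_pot 220 [ 374.2 -213.7]
```

>>> {"name": "carry_out", "arguments": {"steps": [[[0.5,2.6,0],8.5,0.5],[[0.5,2.6,0],8.5,0.5],[[0.5,2.6,0],8.5,0.5],[[0.5,2.6,0],8.5,0.5],[[0.5,2.6,0],8.5,0.5],[[0.5,2.6,0],8.5,0.5],[[0.5,2.6,0],8.5,0.5],[[0.5,2.6,0],8.5,0.5],[[0.5,2.6,-1],8.5,0.5],[[0.5,2.6,-1],8.5,0.5]], "squeeze": 25}}

```text
time: 1.25
position: [0.3159, -0.3008, 0.2241]
tool_rot: [0.983, 0.185, 0.002, 0.002]
ft_force: [-0.1, -0.2, 0.1]
grip_width: 0.0436
```

>>> {"name": "carry_out", "arguments": {"steps": [[[-0.1,-0.7,-4],8,0.5],[[0,0,-4],8,0.5],[[0,0,-4],0,0.5],[[0,0,-3],0,0.5],[[0,0,0],0,0.5]]}}

```text
time: 1.75
position: [0.3167, -0.3053, 0.0715]
tool_rot: [0.944, 0.329, 0.004, 0.005]
ft_force: [-0.0, 0.4, -0.5]
grip_width: 0.0433
```

>>> {"name": "carry_out", "arguments": {"steps": [[[-0.22,-0.27,-0.5],0,0.5],[[0,0,-1.5],0,0.5],[[0,0,-1.5],0,0.5],[[0,0,-0.1],0,0.5],[[0,0,0],0,0.5]]}}

```text
time: 2.25
position: [0.3166, -0.313, 0.0395]
tool_rot: [0.944, 0.329, 0.005, 0.011]
ft_force: [0.1, 0.7, -0.2]
grip_width: 0.0434
```

>>> {"name": "carry_out", "arguments": {"steps": [[[-0.2,0.5,-0.3],0,0.5],[[0,0,0],0,0.5],[[0,0,0],0,0.5]]}}

```text
time: 2.55
position: [0.3153, -0.3091, 0.0392]
tool_rot: [0.944, 0.329, 0.006, 0.014]
ft_force: [0.5, 0.4, 0.3]
grip_width: 0.0436
```

```bash
python3 - <<'E'
from h import *
for i in range(3):
    c=cams.camera('scene'); o=robot.get_obs(); print(o['time'],o['position'],o['tool_rot'].round(4))
u=proj(c,[.3145,-.308,.03])[0].astype(int);print(u)
cv2.imwrite('pics/c.png',cv2.resize(c['pixels'][u[1]-90:u[1]+70,u[0]-100:u[0]+100,::-1],(600,480)))
E
```

```text
2.6 [ 0.31522663 -0.30895255  0.03911876] [0.9441 0.3295 0.0055 0.0133]
2.65 [ 0.31520541 -0.30894013  0.03896017] [0.9441 0.3295 0.0055 0.0132]
2.7 [ 0.31522093 -0.30898171  0.03882657] [0.9441 0.3294 0.0055 0.0131]
[350 305]
```

View pics/c.png

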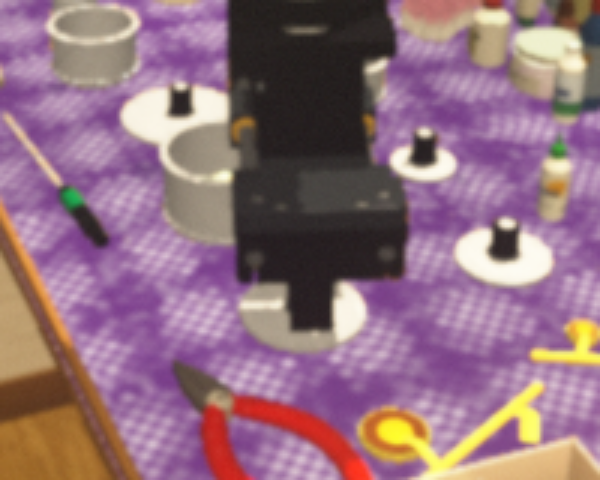

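>>> {"name": "carry_out", "arguments": {"steps": [[[0,0,-0.3],0,0.5],[[0,0,0],0,1],[[0,0,0],0,1],[[0,0,0],0,1],[[0,0,0],0,1],[[0,0,0],0,1]]}}

```text
time: 3.3
position: [0.3153, -0.3091, 0.0354]
tool_rot: [0.944, 0.329, 0.005, 0.013]
ft_force: [0.0, -0.9, 1.0]
grip_width: 0.0152
```

>>> {"name": "carry_out", "arguments": {"steps": [[[0,0,5],0,1],[[0,0,4],0,1],[[1.5,2.8,0.5],0,1],[[2.5,4.5,0],0,1],[[2.5,4.5,0],0,1],[[2.5,4.5,0],0,1],[[2.5,4.5,0],0,1],[[1.5,2.8,0],0,1],[[0,0,0],0,1]]}}

```text
time: 4.2
position: [0.4461, -0.0706, 0.1273]
tool_rot: [0.945, 0.326, 0.006, 0.009]
ft_force: [-0.6, 0.8, -0.7]
grip_width: 0.0151
```

>>> {"name": "carry_out", "arguments": {"steps": [[[2.2,4.5,0],0,1],[[0,0,-2],0,1],[[0,0,0],0,1],[[0,0,0],0,1]]}}

```text
time: 4.6
position: [0.4673, -0.0275, 0.107]
tool_rot: [0.945, 0.327, 0.006, 0.009]
ft_force: [0.3, -1.1, -0.9]
grip_width: 0.0152
```

>>> {"name": "carry_out", "arguments": {"steps": [[[0.1,0.2,-1.8],0,1],[[0,0,0],0,1],[[0,0,0],0,1]]}}

```text
time: 4.9
position: [0.4679, -0.0288, 0.0904]
tool_rot: [0.946, 0.325, 0.006, 0.01]
ft_force: [0.3, 0.3, -1.5]
grip_width: 0.015
```

```bash
python3 - <<'E'
from h import *
a=[]
for n in('scene','top'):
    c=cams.camera(n)
    u=proj(c,[.4674,-.0244,.04])[0].astype(int);print(u)
    a.append(cv2.resize(c['pixels'][u[1]-40:u[1]+40,u[0]-40:u[0]+40,::-1],(400,400),interpolation=2))
cv2.imwrite('pics/d.png',np.hstack(a)); print(robot.get_obs()['position'])
E
```

```text
[280 220]
[237 244]
[ 0.46794702 -0.02862966  0.09049066]
```

View pics/d.png

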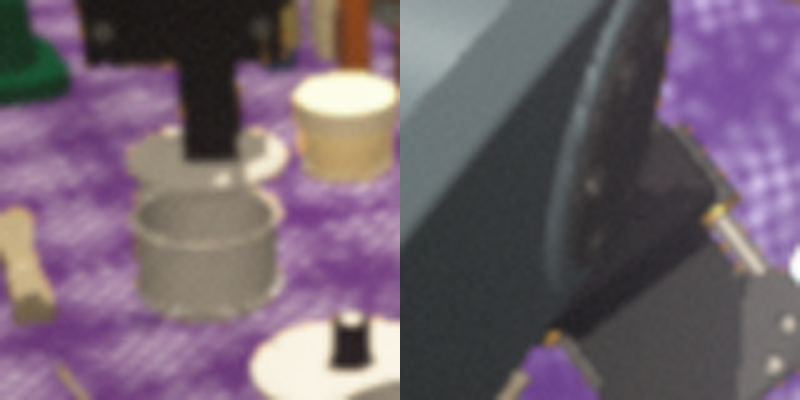

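>>> {"name": "carry_out", "arguments": {"steps": [[[0.0,0.45,-1.1],0,1],[[0,0,0],0,1],[[0,0,0],0,1]]}}

```text
time: 5.3
position: [0.4685, -0.0248, 0.08]
tool_rot: [0.946, 0.324, 0.008, 0.011]
ft_force: [0.7, 0.2, -0.2]
grip_width: 0.0152
```

>>> {"name": "carry_out", "arguments": {"steps": [[[0.0,0.05,-0.8],0,1],[[0,0,-0.4],0,1],[[0,0,0],0,1]]}}

```text
time: 5.6
position: [0.469, -0.0241, 0.0674]
tool_rot: [0.946, 0.324, 0.008, 0.011]
ft_force: [-0.4, -0.3, 3.4]
grip_width: 0.0149
```

>>> {"name": "carry_out", "arguments": {"steps": [[[0,0,0],0,0.5],[[0,0,0],0,0.5],[[0,0,0],0,0.5],[[0,0,0],0,0.5],[[0,0,4],0,0.5],[[0,0,4],0,0.5],[[-1,-4,0],0,0.5],[[-1,-4,0],0,0.5],[[0,-3,0],0,0.5],[[0,0,0],0,0.5]]}}

```text
time: 6.6
position: [0.4487, -0.1367, 0.1491]
tool_rot: [0.945, 0.327, 0.007, 0.012]
ft_force: [-0.4, 0.5, 0.1]
grip_width: 0.0433
```

```bash
python3 - <<'E'
from h import *
c=cams.camera('scene')
u=proj(c,[.4674,-.0244,.04])[0].astype(int)
cv2.imwrite('pics/e.png',cv2.resize(c['pixels'][u[1]-60:u[1]+60,u[0]-80:u[0]+80,::-1],(640,480),interpolation=2)); print(robot.get_obs()['position'])
E
```

```text
[ 0.44765013 -0.13478826  0.14879393]
```

View pics/e.png

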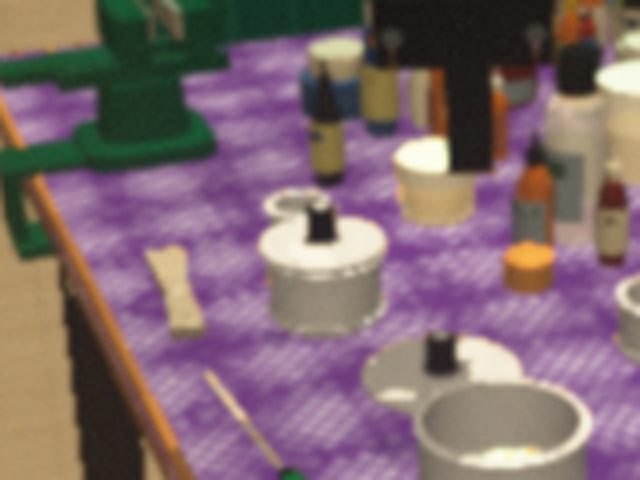

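Medium lid is seated level on its pot (near (322,245) in the crop). Next is the large lid.

>>> {"name": "carry_out", "arguments": {"steps": [[[-0.8,1.0,0],0,0.5],[[0,0,-4],0,0.5],[[0,0,-4],0,0.5],[[0,0,0],0,0.5],[[0,0,0],0,0.5]]}}

```text
time: 7.15
position: [0.4361, -0.1172, 0.068]
tool_rot: [0.944, 0.33, 0.005, 0.008]
ft_force: [-0.0, -0.3, 0.7]
grip_width: 0.0435
```

>>> {"name": "carry_out", "arguments": {"steps": [[[0.4,-0.75,0],0,0.5],[[0,0,-1.5],0,0.5],[[0,0,0],0,0.5],[[0,0,0],0,0.5]]}}

```text
time: 7.55
position: [0.4438, -0.1254, 0.0592]
tool_rot: [0.943, 0.331, 0.009, 0.013]
ft_force: [0.5, -0.4, 0.1]
grip_width: 0.0431
```

>>> {"name": "carry_out", "arguments": {"steps": [[[-0.35,0,-1],0,0.5],[[0,0,-1.2],0,0.5],[[0,0,0],0,0.5],[[0,0,0],0,0.5]]}}

```text
time: 7.95
position: [0.4439, -0.1276, 0.0425]
tool_rot: [0.943, 0.331, 0.013, 0.017]
ft_force: [0.0, -0.3, -0.3]
grip_width: 0.0434
```

>>> {"name": "carry_out", "arguments": {"steps": [[[-0.35,0.25,-0.6],0,0.5],[[0,0,0],0,0.5],[[0,0,0],0,0.7],[[0,0,0],0,1],[[0,0,0],0,1],[[0,0,0],0,1],[[0,0,0],0,1]]}}

```text
time: 8.65
position: [0.4412, -0.1254, 0.0383]
tool_rot: [0.943, 0.331, 0.014, 0.019]
ft_force: [-0.3, -0.5, -0.1]
grip_width: 0.0149
```

>>> {"name": "carry_out", "arguments": {"steps": [[[0,0,4],0,1],[[0,0,4],0,1],[[-2,-2.9,0],0,1],[[-2.2,-2.9,0],0,1],[[-2.2,-2.9,0],0,1],[[0,0,0],0,1],[[0,0,0],0,1]]}}

```text
time: 9.35
position: [0.3749, -0.2145, 0.118]
tool_rot: [0.943, 0.333, 0.012, 0.017]
ft_force: [-0.1, 0.4, -0.7]
grip_width: 0.0149
```

>>> {"name": "carry_out", "arguments": {"steps": [[[0,0.1,-2.7],0,1],[[0,0,0],0,1],[[0,0,0],0,1]]}}

```text
time: 9.65
position: [0.3762, -0.212, 0.0907]
tool_rot: [0.943, 0.334, 0.012, 0.017]
ft_force: [0.3, 0.4, -1.1]
grip_width: 0.0151
```

>>> {"name": "carry_out", "arguments": {"steps": [[[-0.05,-0.15,-0.6],0,1],[[0,0,0],0,1],[[0,0,0],0,1]]}}

```text
time: 9.95
position: [0.3769, -0.2125, 0.0857]
tool_rot: [0.942, 0.335, 0.013, 0.018]
ft_force: [-0.3, 0.3, -0.9]
grip_width: 0.015
```

>>> {"name": "carry_out", "arguments": {"steps": [[[-0.12,-0.12,-0.5],0,1],[[-0.05,0,-0.4],0,1],[[0,0,0],0,1]]}}

```text
time: 10.25
position: [0.3756, -0.2141, 0.0768]
tool_rot: [0.942, 0.335, 0.013, 0.019]
ft_force: [0.6, -0.5, -0.2]
grip_width: 0.0149
```

>>> {"name": "carry_out", "arguments": {"steps": [[[0,0,-0.15],0,1],[[0,0,0],0,0.5],[[0,0,0],0,0.5],[[0,0,0],0,0.5],[[0,0,0],0,0.5],[[0,0,4],0,0.5],[[0,0,3],0,0.5],[[1.5,-4,0],0,0.5],[[0,-3,0],0,0.5],[[0,0,0],0,0.5]]}}

```text
time: 11.25
position: [0.3898, -0.2848, 0.1465]
tool_rot: [0.942, 0.336, 0.011, 0.016]
ft_force: [0.6, 0.4, -0.9]
grip_width: 0.0437
```

```bash
python3 - <<'E'
from h import *
c=cams.camera('scene')
u=proj(c,[.3744,-.2134,.04])[0].astype(int)
cv2.imwrite('pics/f.png',cv2.resize(c['pixels'][u[1]-60:u[1]+60,u[0]-60:u[0]+100,::-1],(640,480),interpolation=2)); print(robot.get_obs()['position'])
c=cams.camera('top')
cv2.imwrite('pics/g.png',cv2.resize(c['pixels'][130:370,160:480,::-1],(800,600),interpolation=2))
E
```

```text
[ 0.3891958  -0.28282429  0.14616772]
```

View pics/f.png

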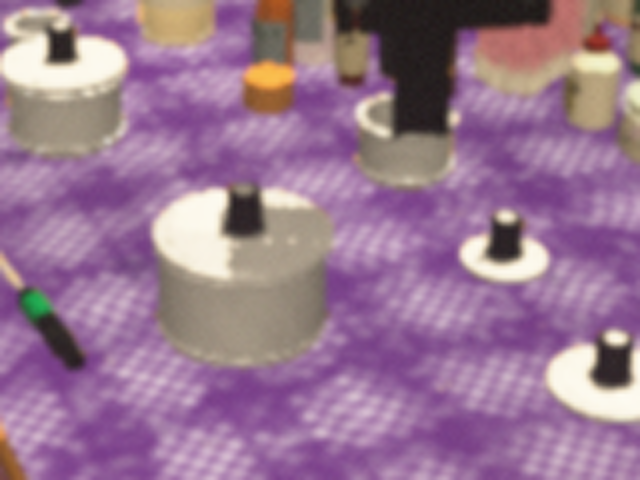

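The large lid is seated level. Next is the small lid at (421.4, -367.8).

>>> {"name": "carry_out", "arguments": {"steps": [[[1.6,-4.2,0],0,0.5],[[1.6,-4.2,0],0,0.5],[[0,0,-4],0,0.5],[[0,0,-4],0,0.5],[[0,0,0],0,0.5],[[0,0,0],0,0.5]]}}

```text
time: 11.95
position: [0.4176, -0.356, 0.0616]
tool_rot: [0.941, 0.338, 0.009, 0.005]
ft_force: [0.7, 0.4, 0.8]
grip_width: 0.0431
```

>>> {"name": "carry_out", "arguments": {"steps": [[[0.35,-1.1,0],0,0.5],[[0,0,-1.2],0,0.5],[[0,0,-1],0,0.5],[[0,0,0],0,0.5]]}}

```text
time: 12.35
position: [0.4228, -0.3676, 0.043]
tool_rot: [0.941, 0.339, 0.01, 0.008]
ft_force: [0.2, 0.0, -0.0]
grip_width: 0.0435
```

>>> {"name": "carry_out", "arguments": {"steps": [[[-0.15,0,-0.6],0,0.5],[[0,0,0],0,0.5],[[0,0,0],0,0.7],[[0,0,0],0,1],[[0,0,0],0,1],[[0,0,0],0,1],[[0,0,0],0,1]]}}

```text
time: 13.05
position: [0.4213, -0.3678, 0.0375]
tool_rot: [0.941, 0.339, 0.01, 0.009]
ft_force: [-0.3, -0.5, 0.1]
grip_width: 0.0152
```

>>> {"name": "carry_out", "arguments": {"steps": [[[0,0,5],0,1],[[0,0,4],0,1],[[2.7,4,0],0,1],[[2.7,4,0],0,1],[[2.7,4,0],0,1],[[2.7,4,0],0,1],[[1.2,1.8,0],0,1],[[0,0,0],0,1],[[0,0,0],0,1]]}}

```text
time: 13.95
position: [0.5441, -0.1845, 0.1268]
tool_rot: [0.941, 0.337, 0.01, 0.007]
ft_force: [0.1, -0.3, -0.3]
grip_width: 0.015
```

>>> {"name": "carry_out", "arguments": {"steps": [[[-0.25,-0.5,-2],0,1],[[0,0,-2.5],0,1],[[0,0,0],0,1],[[0,0,0],0,1]]}}

```text
time: 14.35
position: [0.5402, -0.194, 0.0819]
tool_rot: [0.942, 0.335, 0.011, 0.008]
ft_force: [-0.1, 0.5, -0.1]
grip_width: 0.0151
```

>>> {"name": "carry_out", "arguments": {"steps": [[[0.1,0.45,-0.8],0,1],[[0,0,0],0,1],[[0,0,0],0,1]]}}

```text
time: 14.65
position: [0.5415, -0.1913, 0.0753]
tool_rot: [0.943, 0.334, 0.011, 0.009]
ft_force: [0.2, 0.4, -0.4]
grip_width: 0.0149
```

>>> {"name": "carry_out", "arguments": {"steps": [[[0,0.15,-0.5],0,1],[[0,0.05,-0.5],0,1],[[0,0,0],0,1]]}}

```text
time: 14.95
position: [0.5422, -0.1892, 0.0658]
tool_rot: [0.942, 0.334, 0.012, 0.01]
ft_force: [0.2, 0.0, -0.3]
grip_width: 0.0148
```

>>> {"name": "carry_out", "arguments": {"steps": [[[0,0,-0.3],0,1],[[0,0,0],0,1]]}}

```text
time: 15.15
position: [0.5428, -0.1894, 0.0634]
tool_rot: [0.942, 0.334, 0.013, 0.011]
ft_force: [-0.9, 0.6, 0.9]
grip_width: 0.0151
```

Touching down at the expected height. I'll release it and move towards the tiny lid at (482, -282).

>>> {"name": "carry_out", "arguments": {"steps": [[[0,0,0],0,0.5],[[0,0,0],0,0.5],[[0,0,0],0,0.5],[[0,0,0],0,0.5],[[0,0,4],0,0.5],[[0,0,4],0,0.5],[[-2,-3,0],0,0.5],[[-2,-3,0],0,0.5],[[-2,-3.2,0],0,0.5],[[0,0,0],0,0.5]]}}

```text
time: 16.15
position: [0.4819, -0.2833, 0.145]
tool_rot: [0.942, 0.336, 0.012, 0.011]
ft_force: [0.5, 0.6, -0.7]
grip_width: 0.0437
```

```bash
python3 - <<'E'
from h import *
c=cams.camera('scene')
u=proj(c,[.5415,-.1898,.03])[0].astype(int)
cv2.imwrite('pics/i.png',cv2.resize(c['pixels'][u[1]-50:u[1]+50,u[0]-60:u[0]+60,::-1],(600,500),interpolation=2)); print(robot.get_obs()['position'])
E
```

```text
[ 0.48246856 -0.28152196  0.14492525]
```

View pics/i.png

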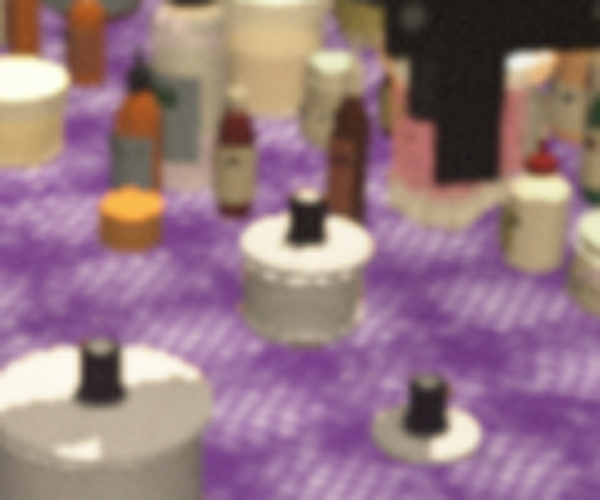

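The small lid is seated level. Now the tiny lid.

>>> {"name": "carry_out", "arguments": {"steps": [[[0,0,-4],0,0.5],[[0,0,-4],0,0.5],[[0,0,0],0,0.5],[[0,0,0],0,0.5]]}}

```text
time: 16.6
position: [0.4849, -0.2803, 0.0645]
tool_rot: [0.941, 0.337, 0.014, 0.012]
ft_force: [0.1, -0.4, -0.2]
grip_width: 0.0433
```

>>> {"name": "carry_out", "arguments": {"steps": [[[-0.25,-0.2,-0.5],0,0.5],[[0,0,-1.8],0,0.5],[[0,0,0],0,0.5],[[0,0,0],0,0.5]]}}

```text
time: 17.0
position: [0.4856, -0.2831, 0.0466]
tool_rot: [0.941, 0.338, 0.016, 0.016]
ft_force: [-0.4, 0.2, 0.6]
grip_width: 0.0433
```

>>> {"name": "carry_out", "arguments": {"steps": [[[-0.35,0.1,-0.6],0,0.5],[[0,0,-0.4],0,0.5],[[0,0,0],0,0.5]]}}

```text
time: 17.3
position: [0.4831, -0.2829, 0.0389]
tool_rot: [0.941, 0.338, 0.018, 0.018]
ft_force: [0.3, 1.0, 0.4]
grip_width: 0.0436
```

>>> {"name": "carry_out", "arguments": {"steps": [[[-0.1,0.1,-0.2],0,0.7],[[0,0,0],0,1],[[0,0,0],0,1],[[0,0,0],0,1],[[0,0,0],0,1],[[0,0,0],0,1]]}}

```text
time: 17.9
position: [0.4821, -0.2821, 0.0371]
tool_rot: [0.941, 0.338, 0.018, 0.018]
ft_force: [-1.2, -0.3, -0.1]
grip_width: 0.015
```

>>> {"name": "carry_out", "arguments": {"steps": [[[0,0,5],0,1],[[0,0,4.5],0,1],[[0.5,4.5,0],0,1],[[0.5,4.5,0],0,1],[[0.6,4.5,0],0,1],[[0.6,4.5,0],0,1],[[0.6,4.5,0],0,1],[[0.6,4.5,0],0,1],[[0.5,3,0],0,1],[[0,0,0],0,1]]}}

```text
time: 18.9
position: [0.5218, 0.0259, 0.1315]
tool_rot: [0.942, 0.335, 0.019, 0.017]
ft_force: [0.3, -0.3, -0.2]
grip_width: 0.015
```

>>> {"name": "carry_out", "arguments": {"steps": [[[0.3,2.1,0],0,1],[[0,0,0],0,1],[[0,0.1,-2.5],0,1],[[0,0.1,-2],0,1],[[0,0,0],0,1],[[0,0,0],0,1]]}}

```text
time: 19.5
position: [0.5259, 0.0461, 0.0864]
tool_rot: [0.942, 0.335, 0.02, 0.019]
ft_force: [0.6, 0.1, -1.0]
grip_width: 0.0152
```

>>> {"name": "carry_out", "arguments": {"steps": [[[-0.15,0.25,-1.5],0,1],[[0,0,0],0,1],[[0,0,0],0,1]]}}

```text
time: 19.8
position: [0.5262, 0.0461, 0.0737]
tool_rot: [0.942, 0.334, 0.021, 0.02]
ft_force: [-0.1, 0.9, -0.3]
grip_width: 0.0153
```

```bash
python3 - <<'E'
from h import *
c=cams.camera('scene')
u=proj(c,[.5245,.0477,.03])[0].astype(int)
cv2.imwrite('pics/j.png',cv2.resize(c['pixels'][u[1]-30:u[1]+30,u[0]-40:u[0]+40,::-1],(640,480),interpolation=2)); print(robot.get_obs()['position'])
E
```

```text
[0.52599944 0.04618306 0.07369582]
```

View pics/j.png

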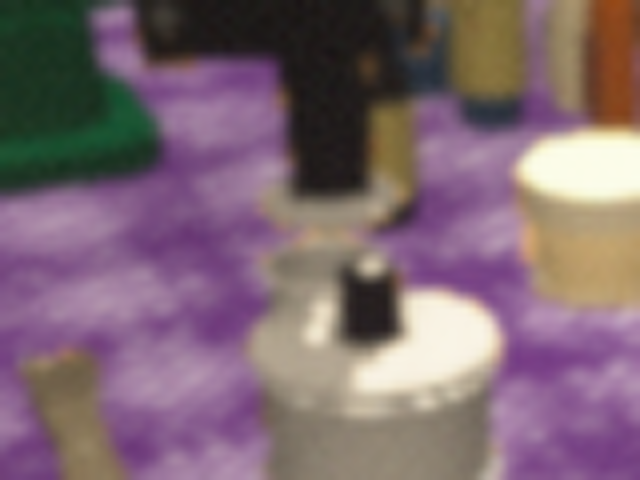

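>>> {"name": "carry_out", "arguments": {"steps": [[[-0.15,0.25,-0.7],0,1],[[0,0,0],0,1]]}}

```text
time: 20.05
position: [0.5253, 0.0484, 0.0678]
tool_rot: [0.942, 0.334, 0.023, 0.021]
ft_force: [0.9, 0.4, -0.4]
grip_width: 0.0151
```

>>> {"name": "carry_out", "arguments": {"steps": [[[-0.1,-0.05,-0.5],0,1],[[-0.05,0,-0.5],0,1],[[0,0,0],0,1]]}}

```text
time: 20.35
position: [0.524, 0.048, 0.0575]
tool_rot: [0.942, 0.334, 0.023, 0.021]
ft_force: [-1.0, -0.7, -0.6]
grip_width: 0.0152
```

>>> {"name": "carry_out", "arguments": {"steps": [[[0,0,-0.15],0,1],[[0,0,0],0,0.5],[[0,0,0],0,0.5],[[0,0,0],0,0.5],[[0,0,0],0,0.5],[[0,0,4],0,0.5],[[0,0,5],0,0.5],[[0,0,5],0,0.5]]}}

```text
time: 21.15
position: [0.5186, 0.0483, 0.1919]
tool_rot: [0.942, 0.334, 0.014, 0.017]
ft_force: [1.4, -0.4, -0.5]
grip_width: 0.0434
```

>>> {"name": "carry_out", "arguments": {"steps": [[[-1,-4.8,0],0,0.5],[[-1,-4.8,0],0,0.5],[[-1,-4.8,0],0,0.5],[[-1,-4.8,0],0,0.5],[[-1,-4.8,0],0,0.5],[[-1,-4.8,0],0,0.5],[[-1,-4.8,0],0,0.5],[[-1,-4.8,0],0,0.5],[[-1,-4.8,0],0,0.5],[[-1,-4.8,0],0,0.5]]}}

```text
time: 22.15
position: [0.4198, -0.437, 0.2001]
tool_rot: [0.94, 0.341, 0.024, 0.021]
ft_force: [0.5, -0.4, 0.5]
grip_width: 0.0432
```

>>> {"name": "carry_out", "arguments": {"steps": [[[0,-4,0],0,0.5],[[0,-3,0],0,0.5],[[0,0,0],0,0.5],[[0,0,0],0,0.5]]}}

```text
time: 22.55
position: [0.4155, -0.5173, 0.198]
tool_rot: [0.941, 0.336, 0.023, 0.022]
ft_force: [0.9, 1.0, 0.4]
grip_width: 0.0435
```

```bash
python3 - <<'E'
from h import *
c=cams.camera('scene')
cv2.imwrite('pics/k.png',cv2.resize(c['pixels'][170:310,210:430,::-1],(800,509),interpolation=2)); print(robot.get_obs()['position'])
c=cams.camera('top')
cv2.imwrite('pics/l.png',cv2.resize(c['pixels'][130:370,160:480,::-1],(800,600),interpolation=2))
P=dict(tiny=(.026,524.5,47.7,20),small=(.032,541.5,-189.8,26.5),medium=(.038,467.4,-24.4,33),large=(.044,374.4,-213.4,39.5))
for n,(z,x,y,r) in P.items():
    s=proj(c,[x/1e3,y/1e3,z+.004])[0].astype(int)
    H=blob2(c,tuple(s),int(r/1.8*1.3)+6,200,7); a,b=fit(ray(c,dense(H),z+.004)[:,:2],r/1e3)
    print(n,np.round((np.array(a)-[x/1e3,y/1e3,r/1e3])*1e3,1),np.round(np.array(b)*1e3,1))
E
```

```text
[ 0.41557322 -0.51732567  0.19811622]
tiny [-0.1 -0.1 -0.2] [524.9  47.2  20.6]
small [ 1.7  0.5 -0.2] [ 542.8 -189.    26.9]
medium [0.4 1.  0.3] [468.3 -24.1  34.4]Traceback (most recent call last):
  File "<stdin>", line 9, in <module>
  File "h.py", line 33, in blob2
    H=cv2.convexHull(max(cs,key=lambda q:len(q)))[:,0]
                     ~~~^^^^^^^^^^^^^^^^^^^^^^^^
ValueError: max() iterable argument is empty
```

View pics/k.png

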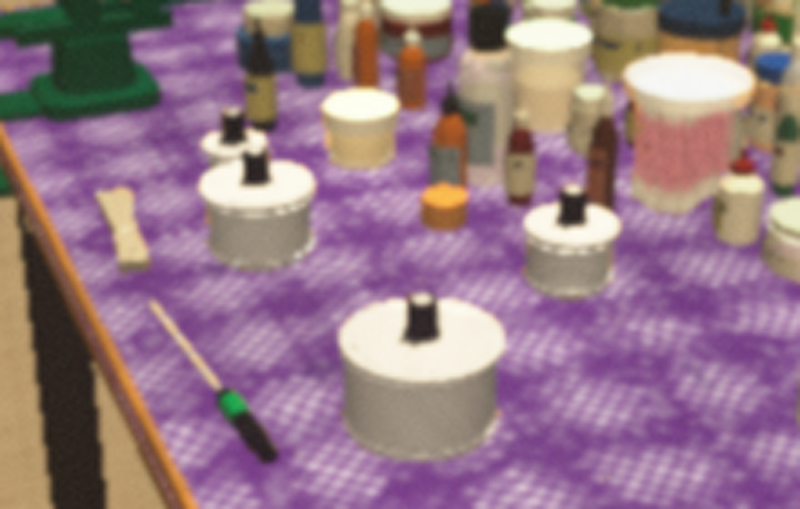

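View pics/l.png

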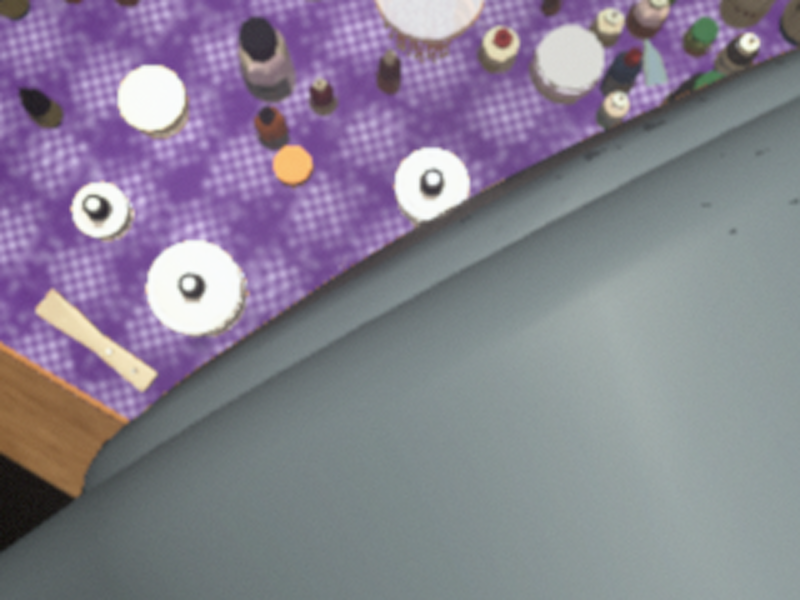

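All four lids are on and level. The wax pot and cork sit at the same pixels as before. The large pot is hidden from the top camera by the arm, but in the scene view its lid is centred and flat.

```bash
python3 -c "
from rig import robot; print(robot.hand_in())"
```

```text
the job is handed in; nothing more can be done
None
```

I put each of the four lids on the pot of its own size, knob up. The job was handed in at about 22.7 s of the 88 s; no verdict came back.

- **Top camera:** the tiny, small and medium lids lie within 2 mm of where I measured their pots at the start. They show the right radius at seated height.
- **Large lid:** the centring check on this lid failed, because the arm hid it from the top camera. I confirmed it only by eye: the scene view shows it centred and flat on its rim.
- **Pots and bystanders:** the last scene view shows all four pots upright. The white pot and the cork appear unmoved.
- **Gripper:** it ended clear of everything. It slowly tilted to about 3.5 degrees over the run, but the lids still look level after release.

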